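# Park the wet test panel at the colour meter

## Task

A freshly lacquered panel lies on a nearly frictionless carriage. Push the carriage gently by its sprung end buffers and brake it again, so that it stands still with its red pointer at the green index block of the colour meter, and take the hand away. Never run the carriage into either end stop, never touch the wet panel, and leave the tin, bottle, jar and swatches alone.

Things in the scene. Friction and masses are not known exactly. Their poses are not given: they have to be found in the camera images.
- track: fixed aluminium channel, 170 mm wide, 800 mm long, lying across in front of the robot; origin on the table, on its centre line, 30 mm to +y of its middle. Travel runs along its own -y axis (robot's right); its x points away from the robot. Side walls 6 mm, inner faces at x = +-76 mm, tops 55 mm above the table; floor at 12 mm
- right_stop (a point): top centre of the red stop block on the channel floor at the right end, 28 mm above the table; a like one stands at the left end. The carriage's underframe meets them at joint 0.600 (right) and 0 (left). Fingertips 35 mm or more above the table pass over them
- carriage (a joint): travel in m, 0 at the left stop to 0.600 at the right stop; carriage centre at track (x 0, y 0.270 - joint). Grey block 120 mm across, 100 mm long, 26 to 74 mm above the table. Mass with panel and buffers about 3.1 kg (nominal, may differ by 30 percent); resistance only about 0.014 N plus 0.08 N per m/s, so it coasts far. The film tolerates up to 0.35 m/s
- pointer (a point): end of the red pointer, level with the carriage centre along the track, 100 mm from the track's centre line on the far (+x) side, 64 mm above the table
- mark: fixed green index block, 30 x 30 mm, 56 mm tall, beside the far wall of the track; the cream colour meter on its stand is behind it (up to 180 mm tall, 40 to 205 mm beyond the block). Origin: centre of the block's underside, axes parallel to the track's. The pointer is at the mark when over the block's width: within 16 mm along the track
- pad_back (a point): centre of the outer face of the buffer at the carriage's left (+y) end: dark block, yellow face, 100 mm across, 32 to 72 mm above the table; face 90 mm from the carriage centre when free. Pushed inwards it compresses a spring of 60 N/m, damping 0.8 N s/m, stroke 25 mm; the buffer weighs 80 g. Meeting a hand that stands still, the carriage bounces back
- pad_front (a point): the same for the like buffer at the carriage's right (-y) end, face 90 mm from the carriage centre when free; 60 N/m, stroke 25 mm
- wet_panel: wooden panel with wet red lacquer on top of the carriage, 130 mm across, 110 mm along the track, 6 mm thick; origin at the centre of its underside, 75 mm above the table, its top 81 mm. Must not be touched
- paint_tin: bystander, black and green closed paint tin, 116 mm diameter, 122 mm tall; origin at the centre of its underside
- thinner: bystander, white plastic bottle with red cap, 60 mm diameter, 150 mm tall; origin at the centre of its underside
- jar: bystander, small amber jar, 64 mm diameter, 80 mm tall; origin at the centre of its underside
- swatches: bystander, stack of four colour swatch plates, 70 x 100 x 20 mm; origin at the centre of its underside
Things that resemble listed ones, but are neither listed nor needed, are in the scene too. Leave any orange or pink look-alike of the mark alone.

How it is judged:
By the outcome, as a careful person would: the job done as asked, in the order asked, and still so for the second after the job is handed in, with the robot touching nothing.
It also fails if it takes over 29 s, if anything falls off the work surface, if the arm or the gripper's body presses on something with over 40 N, if the wrist force passes 120 N, or if a joint passes its speed limit or range.

## Robot

A 6-joint arm with a two-finger parallel gripper is mounted at the origin on the work surface. World frame = base frame: x ahead of the robot, y to its left, z up, the work surface at z = 0. Lengths are in m, angles in degrees, forces in N, time in s.
With the tool pointing down it reaches from about 0.35 to 0.875 m from the base axis. Payload 4.2 kg.
Tool frame: the origin (TCP) lies at the centre of the arm's flange, where the gripper is bolted on; the fingertips stand 173 mm ahead of it and the grasp point (between the pads) lies 155 mm ahead of it (env.tips_ahead is the distance from the TCP to the fingertips, in m); z points along the fingers, y is the line along which they close (so a half turn about z gives the same grasp; the last joint's range is limited). The gripper opens to 85 mm and grips with 20 to 120 N. Pads are 22 mm wide; open, the fingers measure 114 mm over their backs; the gripper's body (76 mm by 85 mm) begins 54 mm behind the grasp point. The pads swing forward as they close: fully open they stand 13 mm farther back than shut.
Start: joints at [-61.501, 22.042, 0.453, 0, -68.411, -14.817], TCP at [0.148, -0.607, 0.405] pointing down, gripper open.
Joint ranges: [-179.83, 179.83], [-69.29, 118.12], [-61.27, 80.66], [-181.25, 117.63], [-171.15, -9.14], [-177.46, 177.46]. Speed limits (degrees/s): [159.86, 159.86, 180, 180, 180, 180].

## Interface

Orientations are given as [roll, pitch, yaw] about the fixed x, y, z axes, in that order (R = Rz(yaw) Ry(pitch) Rx(roll)).
In Python, from plant import env gives the robot as it stands.
- The arm moves only by the tool carry_out, never from a script. Its argument "commands" is a list of rows, each a list of 5 numbers: the shift along the tool's x, y, z normalised to -1 to 1, where 1 is 1000 mm, then the turn about the tool's z normalised to -1 to 1, where 1 is 180 degrees, then the opening, from 0 (shut) to 1 (fully open). In form: [[tx, ty, tz, twist, hand], ...]. A call has 1 to 20 rows; each row shifts and turns the commanded pose from where the row before left it, along the tool's axes as they then stand; what a row does not reach is not made up. A row lasts 1/12 s, in which the tool goes at most 41.7 mm and 7.16 degrees, less where a joint would pass 70% of its speed; a pose out of reach is approached as far as the arm can. A call with a number of a shift or a turn outside -1 to 1 is refused whole. A call with a gripper value outside its range is refused whole. The fingers move at their own pace and stop on an object; "newtons" is the grip in N (left out, the last holds). Time passes only in rows, so rows that do not move let the fingers close. It gives the time, the measured TCP pose, the force, the opening and the grip force at its end, in the units of the state.
- env.observe(): the state, without advancing time (a new reading comes with each control period).
- env.get_image(name): name is "scene" or "side" or "wrist"; returns a dict with "img" (420x560x3 uint8, red, green, blue), "z_map" (420x560 float32, m along the optical axis (not along the pixel's ray), 0 where there is no reading), "fx", "fy", "cx", "cy" (pixels), "k1" (the pictures are not rectified: a ray, as slopes to the right and down, at radius r is drawn at 1 + k1 r^2 times it, then the intrinsics apply), "world_from_camera" (4x4, takes a point from camera to world coordinates). Camera axes: x right, y up, looking along -z (the intrinsics and any distortion apply to the point x, -y, -z); pixel columns grow to the right and rows downward; lengths in m; the calibration is good to about 2 mm. A picture is of the moment at which its call begins.
- env.hand_in(): hands the job in; it is judged then, once.
Trained networks look in the newest picture that a camera, given by its name, has taken for a name from the list of things; names that differ only in an ending like _2 or _b are one class to them, and where a whole thing is asked for, a point or a joint stands for the part that bears it (a point fixed in the world has none). Each returns a list of dicts, best first, with "conf" (0 to 1); they miss things now and then, are a little off and sometimes report something else, mostly with a low value. They report only what shows in the picture. A call takes as long as a camera call. They do not tell look-alikes from the thing itself.
- env.outline_of(query, camera): "mask" (420x560 bool, what is visible of it) and "location" ([column, row] in pixels, amid what is visible of it).
The state is a dict: "time": time; "joints": joint angles; "joint_velocities": joint speeds; "joint_torque": joint torques, N m; "position": TCP position; "ee_rot": TCP orientation; "wrist_force": force on the tool from outside, world axes, zero at the start; "wrist_torque": the same for the moment, N m; "opening": finger opening in m; "gripper_force": force on a finger pad.
Only numpy, scipy, OpenCV 4.12 (cv2) and the standard library are available. Lean on these libraries where they do the work, as an engineer would, in place of code of your own. Each camera call takes 0.05 s, during which the arm holds its last target. There are 200 camera calls.

## Working session

There is one attempt and no reset: what is moved stays moved. The work goes in short steps, Python scripts to look and compute and a tool call to move; the robot and the scene stay as the last step left them, time stands still between calls to the robot, and variables do not carry over. Pictures are saved under pics/ and viewed, at most 10 in all, crops included, and the job is handed in when it is done.

Besides the shell and the picture viewer there is one more tool, called after "Emit:" as name(argument=value, ...) on one line, values as JSON. carry_out: Moves the arm, as the interface text tells. Its arguments: {"type":"object","properties":{"commands":{"type":"array","items":{"type":"array","items":{"type":"number"}}},"newtons":{"type":"number"}},"required":["commands"]}

```bash
ls; mkdir -p pics
python3 - <<'E'
from plant import env
import cv2,numpy as np
s=env.observe();print({k:np.round(v,3) for k,v in s.items()},env.tips_ahead)
ims=[]
for n in("scene","side"):
    d=env.get_image(n);ims.append(d["img"])
    print(n,d["fx"],d["fy"],d["cx"],d["cy"],d["k1"],np.round(d["world_from_camera"],3).tolist())
cv2.imwrite("pics/a.png",cv2.cvtColor(ims[0],cv2.COLOR_RGB2BGR))
cv2.imwrite("pics/b.png",cv2.cvtColor(ims[1],cv2.COLOR_RGB2BGR))
E
```

```text
pics
{'time': np.float64(0.0), 'joints': array([-6.1500e+01,  2.2091e+01,  3.7900e-01, -2.7000e-02, -6.8408e+01,
       -1.4816e+01]), 'joint_velocities': array([ 0.01 , -0.016, -0.008, -0.076,  0.005,  0.052]), 'joint_torque': array([ 0.0000e+00, -3.9229e+01,  1.8840e+01,  4.1860e+00, -5.0000e-03,
        0.0000e+00]), 'position': array([ 0.148, -0.607,  0.404]), 'ee_rot': array([ 1.79877e+02, -7.00000e-03, -1.66326e+02]), 'wrist_force': array([ 0.481, -0.823, -0.113]), 'wrist_torque': array([ 0.011, -0.023,  0.013]), 'gripper_force': np.float64(0.0), 'opening': np.float64(0.085)} 0.1734
scene 412.3737181818062 412.3737181818062 286.35832126855377 206.21601274522396 -0.02996020385549377 [[-0.622, -0.676, 0.395, 1.062], [0.783, -0.54, 0.309, 0.314], [0.004, 0.501, 0.865, 1.224], [0.0, 0.0, 0.0, 1.0]]
side 384.4432078852385 384.4432078852385 279.1012999858485 209.7328927463519 -0.08517731134579153 [[-0.684, 0.568, -0.457, -0.05], [-0.73, -0.528, 0.434, 0.47], [0.005, 0.631, 0.776, 1.049], [0.0, 0.0, 0.0, 1.0]]
```

View pics/a.png

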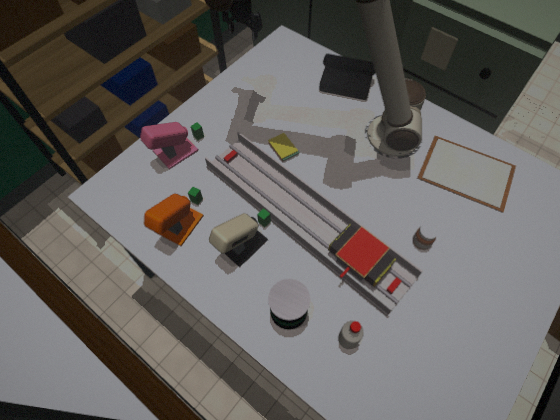

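View pics/b.png

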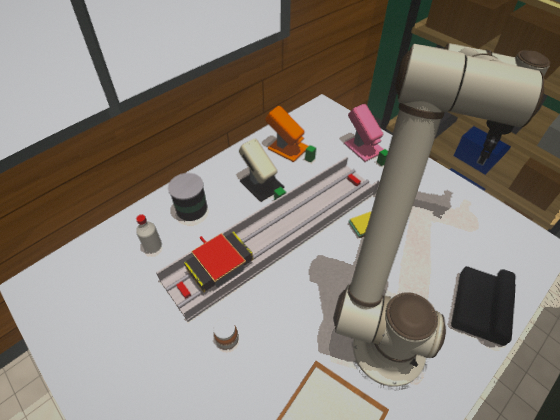

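The scene picture shows the carriage (red panel, about 362,252) near the left stop. The cream meter's green block is at about (264,216), and the right stop is at about (231,156). The orange and pink units are decoys. Next I measure the track, carriage and mark.

```bash
cat > h.py <<'E'
import numpy as np,cv2
from plant import env
def pts(d,mask=None):
    """world points for all pixels (HxWx3)"""
    K=np.array([[d["fx"],0,d["cx"]],[0,d["fy"],d["cy"]],[0,0,1.]])
    v,u=np.mgrid[0:420,0:560].astype(np.float32)
    p=cv2.undistortPoints(np.stack([u.ravel(),v.ravel()],1)[:,None],K,np.array([d["k1"],0,0,0,0.]))[:,0]
    z=d["z_map"].ravel()
    c=np.stack([p[:,0]*z,-p[:,1]*z,-z,np.ones_like(z)])
    w=(np.array(d["world_from_camera"])@c)[:3].T.reshape(420,560,3)
    w[d["z_map"]==0]=np.nan
    return w
def proj(d,P):
    P=np.atleast_2d(P);c=np.linalg.inv(d["world_from_camera"])@np.c_[P,np.ones(len(P))].T
    x=c[0]/-c[2];y=-c[1]/-c[2];f=1+d["k1"]*(x*x+y*y)
    return np.c_[d["fx"]*x*f+d["cx"],d["fy"]*y*f+d["cy"]]
E
python3 - <<'E'
from h import *
for n in("scene","side"):
    d=env.get_image(n);w=pts(d);h=cv2.cvtColor(d["img"],cv2.COLOR_RGB2HSV)
    for q in("track","mark","carriage","wet_panel","pointer","right_stop","pad_back","pad_front","paint_tin","thinner","jar","swatches"):
        for r in env.outline_of(q,n)[:3]:
            p=w[r["mask"]];p=p[~np.isnan(p[:,0])]
            if len(p)<3: print(n,q,r["location"],r["conf"],len(p));continue
            top=p[p[:,2]>np.percentile(p[:,2],90)-.006]
            print(n,q,np.round(r["location"]),round(r["conf"],2),len(p),"med",np.round(np.median(p,0),3),"topmean",np.round(top.mean(0),3),"lo",np.round(np.percentile(p,2,axis=0),3),"hi",np.round(np.percentile(p,98,axis=0),3))
            if q=="track" and r["conf"]>.4:
                t=p[(p[:,2]>.048)&(p[:,2]<.060)]
                rect=cv2.minAreaRect(t[:,:2].astype(np.float32)*1000);print("  walltops rect",rect,len(t))
            if q=="wet_panel" and r["conf"]>.4:
                t=p[(p[:,2]>.072)&(p[:,2]<.09)]
                print("  panel rect",cv2.minAreaRect(t[:,:2].astype(np.float32)*1000))
E
```

```text
scene track [317. 228.] 0.78 12203 med [0.51  0.011 0.019] topmean [0.521 0.184 0.078] lo [ 0.405 -0.425  0.005] hi [0.606 0.339 0.082]
  walltops rect ((509.9183044433594, -47.626251220703125), (795.9557495117188, 189.04872131347656), 85.54340362548828) 1199
scene track [362. 252.] 0.62 2405 med [0.529 0.186 0.077] topmean [0.521 0.183 0.08 ] lo [0.459 0.097 0.038] hi [0.584 0.269 0.084]
  walltops rect ((579.0640869140625, 188.0794677734375), (69.73944091796875, 184.46788024902344), 10.558783531188965) 92
scene mark [168. 140.] 0.86 1828 med [ 0.595 -0.576  0.086] topmean [ 0.634 -0.6    0.154] lo [ 0.467 -0.636  0.002] hi [ 0.665 -0.54   0.162]
scene mark [173. 215.] 0.6 2015 med [ 0.798 -0.341  0.104] topmean [ 0.842 -0.348  0.156] lo [ 0.674 -0.393  0.003] hi [ 0.872 -0.309  0.162]
scene carriage [363. 252.] 0.67 2436 med [0.528 0.186 0.077] topmean [0.521 0.183 0.08 ] lo [0.459 0.097 0.036] hi [0.584 0.27  0.084]
scene wet_panel [363. 249.] 0.66 1463 med [0.521 0.184 0.08 ] topmean [0.521 0.183 0.08 ] lo [0.456 0.128 0.073] hi [0.582 0.236 0.085]
  panel rect ((517.90576171875,
[... 3712 characters left out ...]
013] hi [0.559 0.132 0.08 ]
side paint_tin [192. 196.] 0.93 1411 med [0.755 0.117 0.119] topmean [0.782 0.107 0.123] lo [0.727 0.058 0.011] hi [0.833 0.161 0.126]
side thinner [148. 236.] 0.84 636 med [0.721 0.297 0.09 ] topmean [0.737 0.293 0.148] lo [0.709 0.268 0.008] hi [0.752 0.322 0.152]
side thinner [219. 259.] 0.56 1430 med [0.512 0.183 0.081] topmean [0.513 0.183 0.081] lo [0.452 0.128 0.074] hi [0.579 0.236 0.084]
side jar [223. 333.] 0.71 617 med [0.318 0.311 0.079] topmean [0.328 0.307 0.081] lo [0.298 0.282 0.011] hi [0.353 0.338 0.084]
side swatches [361. 223.] 0.53 353 med [ 0.328 -0.259  0.02 ] topmean [ 0.327 -0.265  0.028] lo [ 0.294 -0.32  -0.001] hi [ 0.359 -0.226  0.026]
```

```bash
cat >> h.py <<'E'
YAW=np.radians(-4.4);X=np.array([np.cos(YAW),np.sin(YAW)]);Y=np.array([-np.sin(YAW),np.cos(YAW)])
def red(d,w=None):
    w=pts(d) if w is None else w
    h=cv2.cvtColor(d["img"],cv2.COLOR_RGB2HSV)
    return w,((h[...,0]<8)|(h[...,0]>172))&(h[...,1]>150)&(h[...,2]>60)
def panel(n):
    """panel centre along track -Y and across, from ends of red top"""
    d=env.get_image(n);w,m=red(d);p=w[m&(w[...,2]>.066)&(w[...,2]<.095)]
    a=p[:,:2]@Y;b=p[:,:2]@X
    k=(b<np.median(b)+.075)&(b>np.median(b)-.075);a=a[k];b=b[k]
    return d,w,np.percentile(a,[1,99]),np.percentile(b,[1,99]),len(a)
E
python3 - <<'E'
from h import *
for n in("scene","side"):
    d,w,a,b,k=panel(n)
    print(n,"panel ends along Y",a.round(4),"mid",a.mean().round(4),"X",b.round(4),b.mean().round(4),k)
    _,m=red(d)
    lo=w[m&(w[...,2]>.015)&(w[...,2]<.034)]
    near=lo[(abs(lo[:,:2]@X-.51)<.06)]
    for s in(near[near[:,1]>0.1],near[near[:,1]<-.2]): 
        t=s[s[:,2]>.024];print("  stop",len(t),t.mean(0).round(4) if len(t) else'', (t[:,:2]@X).mean().round(4),(t[:,:2]@Y).mean().round(4))
    pt=w[m&(w[...,2]>.05)&(w[...,2]<.075)];pt=pt[(pt[:,:2]@X>.5+.07+.0)]
    if len(pt):print("  pointer",len(pt),(pt[:,:2]@X).max().round(4),(pt[:,:2]@Y).mean().round(4))
    h=cv2.cvtColor(d["img"],cv2.COLOR_RGB2HSV)
    g=(h[...,0]>45)&(h[...,0]<85)&(h[...,1]>120)&(h[...,2]>35)
    nl,L,st,c=cv2.connectedComponentsWithStats(g.astype(np.uint8))
    for i in range(1,nl):
        if st[i,4]<25: continue
        p=w[L==i];p=p[~np.isnan(p[:,0])]
        t=p[(p[:,2]>.05)&(p[:,2]<.062)]
        if len(t)>4:
            r=(t[:,:2]@X,t[:,:2]@Y);print("  green",c[i].round(),len(t),"xyz",t.mean(0).round(3),"X",np.percentile(r[0],[2,98]).round(4),"Y",np.percentile(r[1],[2,98]).round(4),"meanY",r[1].mean().round(4))
    # wall tops fit
    t=w[(w[...,2]>.050)&(w[...,2]<.059)];t=t[(abs(t[:,:2]@X-.51)<.11)&(t[:,1]<.05)&(t[:,1]>-.4)]
    for sgn in(1,-1):
        q=t[(sgn*(t[:,:2]@X-.5105)>.055)&(sgn*(t[:,:2]@X-.5105)<.1)]
        if len(q)>20:
            f=np.polyfit(q[:,1],q[:,0],1);print("  wall",sgn,len(q),"yaw",np.degrees(-np.arctan(f[0])).round(2),"X",np.median(q[:,:2]@X).round(4))
E
```

```text
scene panel ends along Y [0.1693 0.2717] mid 0.2205 X [0.4423 0.5626] 0.5024 1277
  stop 83 [0.5285 0.3118 0.0285] 0.503 0.3514
  stop 54 [ 0.4777 -0.4048  0.0286] 0.5074 -0.3669
  pointer 29 0.7734 0.1868
  green [196. 126.] 46 xyz [ 0.472 -0.577  0.057] X [0.5006 0.5297] Y [-0.5529 -0.5246] meanY -0.5388
  green [193. 191.] 63 xyz [ 0.679 -0.382  0.056] X [0.6906 0.7212] Y [-0.3433 -0.314 ] meanY -0.3287
  green [263. 214.] 67 xyz [ 0.598 -0.144  0.055] X [0.5938 0.6222] Y [-0.1106 -0.0837] meanY -0.0982
  wall 1 308 yaw -4.22 X 0.5846
  wall -1 247 yaw -4.12 X 0.4265
side panel ends along Y [0.1698 0.2716] mid 0.2207 X [0.4402 0.5621] 0.5011 1241
  stop 83 [0.5255 0.312  0.0286] 0.5 0.3514
  stop 55 [ 0.4725 -0.4035  0.0282] 0.502 -0.366
  pointer 16 0.602 0.2211
  green [397.  11.] 9 xyz [ 1.159 -1.595  0.054] X [1.2585 1.3002] Y [-1.5128 -1.4899] meanY -1.5013
  green [311. 149.] 37 xyz [ 0.674 -0.381  0.056] X [0.6868 0.7141] Y [-0.3428 -0.3142] meanY -0.3284
  green [384. 152.] 34 xyz [ 0.469 -0.575  0.055] X [0.4976 0.5236] Y [-0.5535 -0.524 ] meanY -0.5375
  green [279. 191.] 59 xyz [ 0.597 -0.144  0.056] X [0.5911 0.62  ] Y [-0.1132 -0.0841] meanY -0.0976
  wall 1 311 yaw -4.14 X 0.5811
  wall -1 283 yaw -3.92 X 0.423
```

Emit:
carry_out(commands=[[0,0,0,-0.0365,0],[0,0,0,-0.0365,0],[0,0,0,-0.0365,0],[0,0,0,-0.0365,0],[0,0,0,-0.0365,0],[0,0,0,-0.0365,0],[0,0,0,-0.0365,0],[0,0,0,-0.0365,0],[0,0,0,-0.0365,0],[0,0,0,-0.0365,0],[0,0,0,-0.0365,0],[-0.024,-0.0312,0,0,0],[-0.024,-0.0312,0,0,0],[-0.024,-0.0312,0,0,0],[-0.024,-0.0312,0,0,0],[-0.024,-0.0312,0,0,0],[-0.024,-0.0312,0,0,0],[-0.024,-0.0312,0,0,0],[-0.024,-0.0312,0,0,0],[-0.024,-0.0312,0,0,0]])

```text
time: 3.17
position: [0.4446, -0.4102, 0.405]
ee_rot: [-180.0, -0.0, -94.0]
wrist_force: [-0.0, -1.2, 0.5]
opening: 0.0001
gripper_force: 0.0
```

Emit:
carry_out(commands=[[-0.04,-0.0018,0,-0.001,0],[-0.0404,-0.0018,0,0,0],[-0.0404,-0.0018,0,0,0],[-0.0404,-0.0018,0,0,0],[-0.0404,-0.0018,0,0,0],[-0.0404,-0.0018,0,0,0],[-0.0404,-0.0018,0,0,0],[-0.0404,-0.0018,0,0,0],[-0.0404,-0.0018,0,0,0],[-0.0404,-0.0018,0,0,0],[-0.0404,-0.0018,0,0,0],[-0.0404,-0.0018,0,0,0],[-0.0404,-0.0018,0,0,0],[-0.0404,-0.0018,0,0,0],[-0.0404,-0.0018,0,0,0],[-0.0404,-0.0018,0,0,0],[-0.0404,-0.0018,0,0,0],[-0.0404,-0.0018,0,0,0],[0,0,0.03,0,0],[0,0,0.04,0,0]])

```text
time: 4.83
position: [0.5255, 0.3147, 0.3374]
ee_rot: [-179.6, 0.4, -93.6]
wrist_force: [1.0, -0.5, -0.5]
opening: 0.0
gripper_force: 0.0
```

```bash
sed -i 's/radians(-4.4)/radians(-4.1)/' h.py
python3 - <<'E'
from h import *
d,w,a,b,k=panel("side");s=env.observe()
p=s["position"];print("panel mid",a.mean(),a,b.mean(),"tcp",p,s["ee_rot"],"tcp X,Y",p[:2]@X,p[:2]@Y)
for n in("scene","side"):print(np.array([.598,-.144])@Y)
# shut hand points, extents along the track below z .12
q=w[(w[...,2]>.12)&(w[...,2]<.22)];q=q[np.linalg.norm(q[:,:2]-p[:2],axis=1)<.07]
for lo,hi in((.15,.17),(.17,.19),(.19,.22)):
    r=q[(q[:,2]>lo)&(q[:,2]<hi)]
    if len(r):print(lo,len(r),(r[:,:2]@Y-p[:2]@Y).min().round(4),(r[:,:2]@Y-p[:2]@Y).max().round(4),r[:,2].min())
cv2.imwrite("pics/c.png",cv2.cvtColor(d["img"],cv2.COLOR_RGB2BGR))
E
```

```text
panel mid 0.2182849577370668 [0.1673555  0.26921441] 0.48877008961009183 tcp [0.52255143 0.31152005 0.32550531] [179.39106087  -0.38430023 -93.88690275] tcp X,Y 0.498941224946242 0.34808389038760784
-0.10087600103110975
-0.10087600103110975
0.15 3 0.0099 0.0143 0.1637092114026214
0.17 12 -0.0015 0.0145 0.1705004151342856
0.19 4 0.0146 0.0162 0.2097666667075273
```

View pics/c.png

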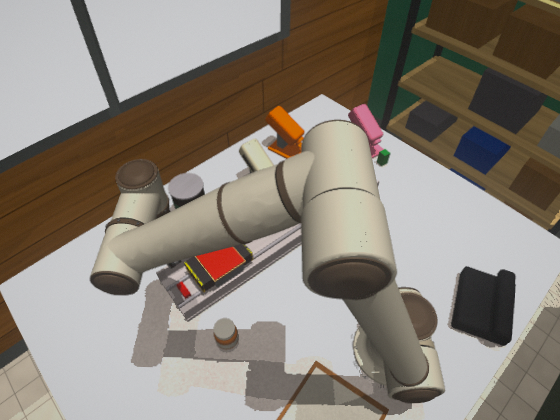

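The side view is now blocked by the arm, but it shows the hand beyond the carriage's left end at about (110,270). I'll descend and use the scene camera from here.

Emit:
carry_out(commands=[[0,-0.004,0.04,0,0],[0,0,0.04,0,0],[0,0,0.03,0,0],[0,0,0,0,0]])

```text
time: 5.22
position: [0.5269, 0.3091, 0.2186]
ee_rot: [179.4, -0.5, -94.0]
wrist_force: [-0.7, -0.1, -1.1]
opening: 0.0004
gripper_force: 0.0
```

Run:
```python
from h import *
for i in range(2):
    d,w,a,b,k=panel("scene");s=env.observe()
    p=s["position"];print(s["time"],"panel mid",a.mean(),a,b.mean(),"tcp",p,s["ee_rot"],"tcp X,Y",p[:2]@X,p[:2]@Y,s["wrist_force"])
h=cv2.cvtColor(d["img"],cv2.COLOR_RGB2HSV)
# pad faces: yellow
ye=(h[...,0]>20)&(h[...,0]<35)&(h[...,1]>120)
q=w[ye];q=q[(q[:,2]>.03)&(q[:,2]<.08)];y=q[:,:2]@Y
for m in(y>.27,(y<.18)&(y>.1)):
    print("yellow",m.sum(),np.percentile(y[m],[2,50,98]) if m.any() else'')
cv2.imwrite("pics/d.png",cv2.resize(cv2.cvtColor(d["img"],cv2.COLOR_RGB2BGR)[160:360,240:520],None,fx=2.8,fy=2.8))
```

```text
5.2667 panel mid 0.2178218541701646 [0.16674574 0.26889797] 0.5038309555264316 tcp [0.5281725  0.31015955 0.22227069] [179.71123504  -0.33439584 -93.8959407 ] tcp X,Y 0.5046451730216209 0.3471287688417005 [0.13784154 0.96933226 0.83678388]
5.3167 panel mid 0.21791853237377493 [0.16689269 0.26894437] 0.503959685520309 tcp [0.52915429 0.31110696 0.22512885] [ 1.79986332e+02 -8.80573906e-02 -9.38445416e+01] tcp X,Y 0.5055567132786449 0.3481439526531809 [ 0.23753334 -0.39584227  0.75884024]
yellow 55 [0.30191551 0.30623241 0.30942456]
yellow 5 [0.13146536 0.13220547 0.13429189]
```

View pics/d.png

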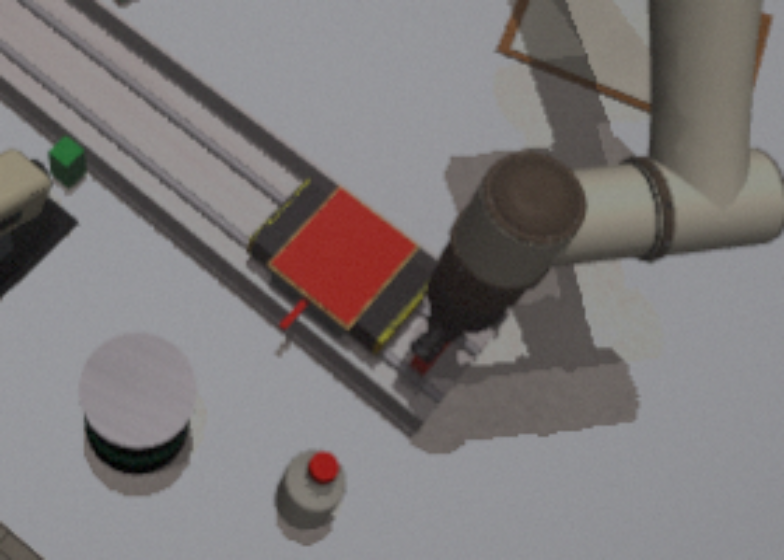

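The view confirms the shut hand in the channel, just behind the rear yellow face at about (405,315) in the crop, with roughly 29 mm of gap. I'll push at about 0.054 m/s, let the spring release, then lift.

Emit:
carry_out(commands=[[0.01,0,0,0,0],[0.008,0,0,0,0],[0.0045,0,0,0,0],[0.0045,0,0,0,0],[0.0045,0,0,0,0],[0.0045,0,0,0,0],[0.0045,0,0,0,0],[0.0045,0,0,0,0],[0.0045,0,0,0,0],[0.0045,0,0,0,0],[0.0045,0,0,0,0],[0.0045,0,0,0,0],[0.0045,0,0,0,0],[0.0045,0,0,0,0],[0.0045,0,0,0,0]])

```text
time: 6.57
position: [0.5234, 0.2342, 0.2245]
ee_rot: [180.0, -0.0, -93.9]
wrist_force: [0.1, -0.3, -0.3]
opening: 0.0003
gripper_force: 0.0
```

```bash
cat >> h.py <<'E'
def go(n,k=2):
    r=[]
    for i in range(k):
        t0=env.observe()["time"];d,w,a,b,c=panel(n)
        r.append((t0,*a,a.mean()));print(np.round(t0,3),"ends",a.round(4),"mid",a.mean().round(4),c)
    s=env.observe();p=s["position"];print("tcp XY",(p[:2]@X).round(4),(p[:2]@Y).round(4),p[2].round(4),s["time"],s["wrist_force"].round(1))
    return d,w,np.array(r)
E
python3 - <<'E'
from h import *
go("scene",3)
E
```

```text
6.567 ends [0.1128 0.2146] mid 0.1637 1226
6.617 ends [0.1075 0.2093] mid 0.1584 1225
6.667 ends [0.1027 0.2047] mid 0.1537 1214
tcp XY 0.5054 0.2711 0.2247 6.7167 [ 0.4  0.5 -0.1]
```

Emit:
carry_out(commands=[[0,0,-0.035,0,0],[0,0,-0.036,0,0],[0.0415,0,0,0,0],[0.0415,0,0,0,0],[0.0415,0,0,0,0],[0.0415,0,0,0,0],[0.0415,0,0,0,0],[0.0415,0,0,0,0],[0.0415,0,0,0,0],[0.0415,0,0,0,0],[0.0415,0,0,0,0],[0.0415,0,0,0,0],[0,0,0.035,0,0],[0,0,0.036,0,0]])

```text
time: 7.88
position: [0.4961, -0.1819, 0.2261]
ee_rot: [-179.6, -0.0, -94.1]
wrist_force: [0.0, 0.4, -1.8]
opening: 0.0
gripper_force: 0.0
```

Run:
```python
from h import *
d,w,r=go("scene",2)
cv2.imwrite("pics/e.png",cv2.resize(cv2.cvtColor(d["img"],cv2.COLOR_RGB2BGR)[120:320,200:480],None,fx=2.8,fy=2.8))
```

```text
7.883 ends [-0.0161  0.0851] mid 0.0345 962
7.933 ends [-0.0208  0.0806] mid 0.0299 943
tcp XY 0.5046 -0.1442 0.2199 7.9833 [-1.8 -0.8 -0.5]
```

View pics/e.png

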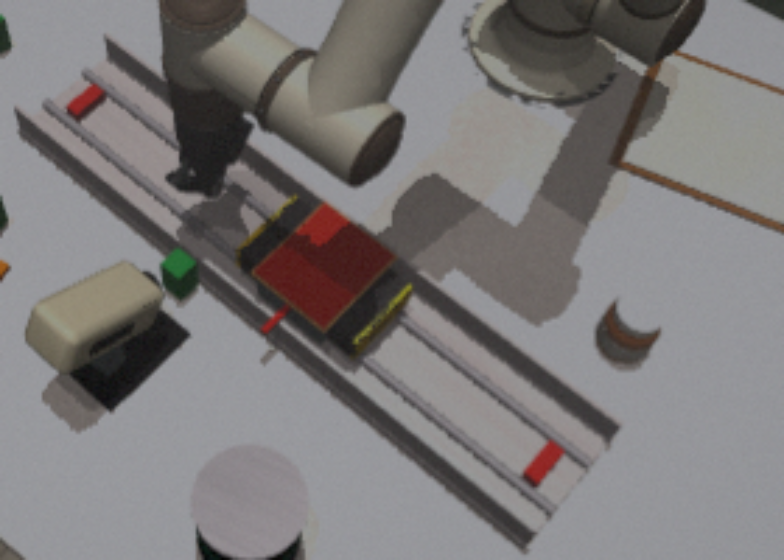

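The view shows the carriage coasting at about (320,265) in the crop, with the hand down ahead of it at about (205,180) and the green block at about (180,272). I'll wait a few rows, remeasure the speed, and simulate the braking.

Emit:
carry_out(commands=[[0,0,0,0,0],[0,0,0,0,0],[0,0,0,0,0],[0,0,0,0,0]])

```text
time: 8.32
position: [0.4963, -0.1788, 0.2268]
ee_rot: [-179.8, -0.0, -93.8]
wrist_force: [1.0, -0.4, 0.1]
opening: -0.0001
gripper_force: 0.0
```

```bash
cat > sim.py <<'E'
import numpy as np
def sim(m,x,v,hx,rows,k=60.,c=.8,T=2.,dt=1e-3):
    """coordinate s along travel; x: facing pad face, hx: hand edge; sign +1 hand behind(push), handled by caller via side"""
def run(m,s,v,h,rows,side,extra=1.0,k=60.,c=.8,dt=5e-4):
    # s carriage centre, h hand contact edge, along travel. side=-1 hand behind, +1 hand ahead
    t=0;n=int(round((len(rows)/12+extra)/dt));maxc=0;dmin=9
    for i in range(n):
        r=int(i*dt*12);hv=rows[r]*12 if r<len(rows) else 0.
        h+=hv*dt
        g=(s+.09-h) if side>0 else (h-(s-.09))
        f=0
        if g>0:
            gd=(v-hv) if side>0 else (hv-v)
            f=max(0,k*g+c*gd)*(-side);maxc=max(maxc,g)
        drag=(.014+.08*abs(v))*np.sign(v) if abs(v)>2e-4 else 0
        v+=(f-drag)/m*dt;s+=v*dt
    return s,v,maxc
E
python3 - <<'E'
from h import *
from sim import run
go("scene",3)
# fit of the first push: s=-Y ; start 5.3167, hand -.3476, edge ahead .011
rows=[.01,.008]+[.0045]*13
for m in(2.2,3.1,4.0):
  for g in(.026,.029,.032):
    s,v,mc=run(m,-.2179,0,-.2179-.09-g,rows,-1,extra=.0)
    print(m,g,"mid at 6.567",round(-s,4),"v",round(v,4),"comp",round(mc,4))
E
```

```text
8.317 ends [-0.0554  0.0454] mid -0.005 1004
8.367 ends [-0.0598  0.0413] mid -0.0092 993
8.417 ends [-0.0655  0.0365] mid -0.0145 1014
tcp XY 0.5073 -0.1431 0.2259 8.4667 [ 0.7  0.3 -1.1]
2.2 0.026 mid at 6.567 0.1525 v 0.0985 comp 0.01
2.2 0.029 mid at 6.567 0.158 v 0.099 comp 0.01
2.2 0.032 mid at 6.567 0.1635 v 0.0996 comp 0.01
3.1 0.026 mid at 6.567 0.1573 v 0.1012 comp 0.012
3.1 0.029 mid at 6.567 0.1629 v 0.1016 comp 0.012
3.1 0.032 mid at 6.567 0.1686 v 0.102 comp 0.012
4.0 0.026 mid at 6.567 0.1618 v 0.1027 comp 0.0136
4.0 0.029 mid at 6.567 0.1675 v 0.103 comp 0.0136
4.0 0.032 mid at 6.567 0.1733 v 0.1033 comp 0.0136
```

Run:
```python
from sim import run
for w in(2,3,4):
  for u in(.0030,.0032,.0034,.0036):
    o=[]
    for m,e in((3.1,.1329),(2.4,.1359),(3.9,.1299)):
        s,v,mc=run(m,.0188,.090,e,[0]*w+[u]*(20-w),1,extra=0.);o.append((round(s-.1005,4),round(v,4)))
    print(w,u,o,round(mc,4))
```

```text
2 0.003 [(np.float64(-0.0308), np.float64(-0.0066)), (np.float64(-0.0275), np.float64(-0.0039)), (np.float64(-0.0336), np.float64(-0.0086))] 0.0125
2 0.0032 [(np.float64(-0.0258), np.float64(-0.0024)), (np.float64(-0.0223), np.float64(-0.0002)), (np.float64(-0.0286), np.float64(-0.0043))] 0.0119
2 0.0034 [(np.float64(-0.0212), np.float64(-0.0002)), (np.float64(-0.0187), np.float64(0.0002)), (np.float64(-0.0238), np.float64(-0.0002))] 0.0113
2 0.0036 [(np.float64(-0.0175), np.float64(0.0003)), (np.float64(-0.0143), np.float64(0.0011)), (np.float64(-0.0202), np.float64(0.0002))] 0.0107
3 0.003 [(np.float64(-0.0365), np.float64(-0.0067)), (np.float64(-0.0331), np.float64(-0.004)), (np.float64(-0.0393), np.float64(-0.0087))] 0.0126
3 0.0032 [(np.float64(-0.0318), np.float64(-0.0024)), (np.float64(-0.0283), np.float64(-0.0002)), (np.float64(-0.0348), np.float64(-0.0044))] 0.012
3 0.0034 [(np.float64(-0.0276), np.float64(-0.0002)), (np.float64(-0.0253), np.float64(-0.0002)), (np.float64(-0.0303), np.float64(-0.0002))] 0.0115
3 0.0036 [(np.float64(-0.0248), np.float64(0.0002)), (np.float64(-0.0219), np.float64(0.0002)), (np.float64(-0.0274), np.float64(0.0002))] 0.0109
4 0.003 [(np.float64(-0.0435), np.float64(-0.0087)), (np.float64(-0.0391), np.float64(-0.0045)), (np.float64(-0.0473), np.float64(-0.0124))] 0.0137
4 0.0032 [(np.float64(-0.0394), np.float64(-0.0046)), (np.float64(-0.0348), np.float64(-0.0004)), (np.float64(-0.0434), np.float64(-0.0085))] 0.0132
4 0.0034 [(np.float64(-0.0353), np.float64(-0.0007)), (np.float64(-0.0317), np.float64(-0.0002)), (np.float64(-0.0395), np.float64(-0.0046))] 0.0128
4 0.0036 [(np.float64(-0.0326), np.float64(-0.0002)), (np.float64(-0.0297), np.float64(0.0002)), (np.float64(-0.0357), np.float64(-0.0008))] 0.0123
```

Run:
```python
from sim import run
for a in(.006,.009,.012,.014):
  for u in(.0032,.0034,.0036):
    o=[]
    for m,e,v0 in((3.1,.1329,.09),(2.4,.1359,.09),(3.9,.1299,.09),(3.1,.1329,.088)):
        s,v,mc=run(m,.0188,v0,e,[a]+[u]*22,1,extra=0.);o.append((round(float(s)-.1005,4),round(float(v),4)))
    print(a,u,o,round(mc,4))
```

```text
0.006 0.0032 [(-0.0087, -0.001), (-0.0051, -0.0002), (-0.012, -0.0032), (-0.0068, -0.0002)] 0.0096
0.006 0.0034 [(-0.0034, -0.0002), (-0.0004, 0.0002), (-0.0059, -0.0002), (-0.002, 0.0002)] 0.0091
0.006 0.0036 [(0.0025, 0.0015), (0.0063, 0.0027), (-0.0007, 0.0006), (0.0048, 0.0035)] 0.0085
0.009 0.0032 [(-0.003, -0.001), (0.0006, -0.0002), (-0.0063, -0.0031), (-0.0011, -0.0002)] 0.0095
0.009 0.0034 [(0.0025, 0.0001), (0.0055, 0.0002), (-0.0001, -0.0002), (0.004, 0.0002)] 0.009
0.009 0.0036 [(0.0086, 0.0022), (0.0126, 0.0037), (0.0054, 0.0012), (0.011, 0.0043)] 0.0084
0.012 0.0032 [(0.0027, -0.0009), (0.0062, -0.0002), (-0.0005, -0.0031), (0.0046, -0.0002)] 0.0095
0.012 0.0034 [(0.0083, 0.0002), (0.0116, 0.0002), (0.0056, -0.0002), (0.0101, 0.0002)] 0.0089
0.012 0.0036 [(0.0148, 0.003), (0.0188, 0.0047), (0.0114, 0.0018), (0.0171, 0.0051)] 0.0083
0.014 0.0032 [(0.0065, -0.0009), (0.01, -0.0002), (0.0033, -0.003), (0.0084, -0.0002)] 0.0094
0.014 0.0034 [(0.0121, 0.0002), (0.0157, 0.0003), (0.0094, -0.0002), (0.0141, 0.0007)] 0.0088
0.014 0.0036 [(0.0188, 0.0035), (0.0229, 0.0054), (0.0155, 0.0022), (0.0211, 0.0056)] 0.0082
```

a=0.008 and u=0.0034 per row should bring it to rest near zero offset.

Emit:
carry_out(commands=[[0.008,0,0,0,0],[0.0034,0,0,0,0],[0.0034,0,0,0,0],[0.0034,0,0,0,0],[0.0034,0,0,0,0],[0.0034,0,0,0,0],[0.0034,0,0,0,0],[0.0034,0,0,0,0],[0.0034,0,0,0,0],[0.0034,0,0,0,0],[0.0034,0,0,0,0],[0.0034,0,0,0,0],[0.0034,0,0,0,0],[0.0034,0,0,0,0],[0.0034,0,0,0,0],[0.0034,0,0,0,0],[0.0034,0,0,0,0],[0.0034,0,0,0,0],[0.0034,0,0,0,0],[0.0034,0,0,0,0]])

```text
time: 10.13
position: [0.4906, -0.2521, 0.2247]
ee_rot: [-180.0, 0.0, -93.9]
wrist_force: [-1.1, -0.8, -0.6]
opening: 0.0003
gripper_force: 0.0
```

Run:
```python
from h import *
go("scene",3)
```

```text
10.133 ends [-0.155  -0.0527] mid -0.1039 983
10.183 ends [-0.1544 -0.0524] mid -0.1034 976
10.233 ends [-0.1547 -0.052 ] mid -0.1034 977
tcp XY 0.5073 -0.2163 0.2247 10.2833 [ 0.5 -0.7 -0.1]
```

Emit:
carry_out(commands=[[0.008,0,0,0,0],[0.015,0,0,0,0],[0.02,0,-0.02,0,0],[0.02,0,-0.035,0,0],[0.01,0,-0.04,0,0],[0.01,0,-0.04,0,0],[0,0,-0.03,0,0],[0,0,0,0,0],[0,0,0,0,0]])

```text
time: 11.03
position: [0.4849, -0.335, 0.392]
ee_rot: [-179.7, -0.1, -93.9]
wrist_force: [-0.1, 0.5, -0.7]
opening: -0.0
gripper_force: 0.0
```

Run:
```python
from h import *
d,w,r=go("scene",3)
_,m=red(d)
q=w[m&(w[...,2]>.05)&(w[...,2]<.075)];q=q[(q[:,:2]@X>.575)&(q[:,:2]@X<.63)&(abs(q[:,:2]@Y+.1)<.06)]
print("pointer Y",len(q),(q[:,:2]@Y).mean() if len(q) else'')
h=cv2.cvtColor(d["img"],cv2.COLOR_RGB2HSV)
g=(h[...,0]>45)&(h[...,0]<85)&(h[...,1]>120)&(h[...,2]>35)&(w[...,2]>.05)&(w[...,2]<.062)
t=w[g];t=t[(abs(t[:,:2]@X-.605)<.04)&(abs(t[:,:2]@Y+.1)<.05)];print("mark Y",len(t),np.percentile(t[:,:2]@Y,[2,50,98]))
cv2.imwrite("pics/f.png",cv2.resize(cv2.cvtColor(d["img"],cv2.COLOR_RGB2BGR)[140:290,180:380],None,fx=4,fy=4))
```

```text
11.033 ends [-0.1554 -0.0532] mid -0.1043 804
11.083 ends [-0.1549 -0.0533] mid -0.1041 813
11.133 ends [-0.1554 -0.0527] mid -0.1041 806
tcp XY 0.5072 -0.2989 0.388 11.1833 [-1.  -0.1 -0.2]
pointer Y 16 -0.102640574805377
mark Y 32 [-0.1147383  -0.09783749 -0.08858049]
```

View pics/f.png

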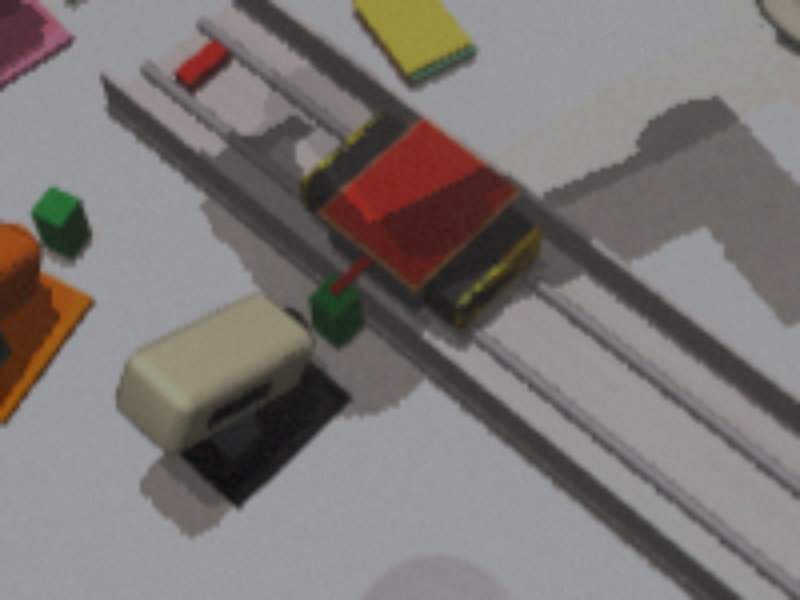

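The picture shows the pointer tip at about (335,290) over the green block at about (337,305), next to the cream meter. The carriage isn't moving and the hand is clear, so I'm handing in.

```bash
python3 -c "
from plant import env
print(env.hand_in())"
```

```text
the job is handed in; nothing more can be done
None
```

The job is handed in: the carriage stood still with its red pointer over the green index block, about 4 mm off centre (16 mm allowed), and the hand was clear; the last reading was at 11.2 s.

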